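# Put the matching lids on the fired jars

## Robot

A 6-joint arm with a two-finger parallel gripper is mounted at the origin on the work surface. World frame = base frame: x ahead of the robot, y to its left, z up, the work surface at z = 0. Lengths are in m, angles in rad, forces in N, time in s.
With the tool pointing down it reaches from about 0.3 to 0.775 m from the base axis. Payload 14.6 kg.
Tool frame: the origin (TCP) lies at the centre of the arm's flange, where the gripper is bolted on; the fingertips stand 199 mm ahead of it and the grasp point (between the pads) lies 180 mm ahead of it; z points along the fingers, y is the line along which they close (so a half turn about z gives the same grasp; the last joint's range is limited). The gripper opens to 94 mm and grips with 3 to 60 N. Pads are 16 mm wide; open, the fingers measure 119 mm over their backs; the gripper's body (75 mm by 177 mm) begins 78 mm behind the grasp point.
Start: joints at [-1.182, 0.3, 1.521, -0, 1.321, -0.067], TCP at [0.242, -0.494, 0.405] pointing down, gripper open.
Joint ranges: [-3.03, 3.03], [-0.79, 2.21], [0.23, 2.52], [-1.04, 4.18], [0, 3.07], [-2.55, 2.55]. Speed limits (rad/s): [2.22, 2.22, 2.57, 3.14, 3.14, 3.14].

## Interface

Orientations are given as [roll, pitch, yaw] about the fixed x, y, z axes, in that order (R = Rz(yaw) Ry(pitch) Rx(roll)).
In Python, from station import ctrl gives the robot as it stands. The module is installed in compiled form; this text tells all that it offers.
- The arm moves only by the tool servo_tool, never from a script. Its argument "motion" is a list of rows, each a list of 5 numbers: the closure, from 0 (fully open) to 1 (shut), then the shift along the world's x, y, z in cm, then the turn about the world's z in degrees. A call has 1 to 20 rows; each row is the pose to reach, as a shift and turn from the pose commanded when the call began; what a row does not reach only later rows make up. A row lasts 1/8 s, in which the tool goes at most 62.5 mm and 10.7 degrees, less where a joint would pass 70% of its speed; a pose out of reach is approached as far as the arm can. A call with a gripper value outside its range is refused whole. The fingers move at their own pace and stop on an object; "squeeze" is the grip in N (left out, the last holds). Time passes only in rows, so rows that repeat a pose let the fingers close. It gives the time, the measured TCP pose, the force, the opening and the grip force at its end, in the units of the state.
- ctrl.get_obs(): the state, without advancing time (a new reading comes with each control period).
- ctrl.camera(name): name is "scene" or "top"; returns a dict with "image" (420x560x3 uint8, red, green, blue), "fx", "fy", "cx", "cy" (pixels), "camera_from_world" (4x4, takes a point from world to camera coordinates). Camera axes: x right, y up, looking along -z (the intrinsics and any distortion apply to the point x, -y, -z); pixel columns grow to the right and rows downward; lengths in m; the calibration is good to about 2 mm. A picture is of the moment at which its call begins. There is no depth.
- ctrl.hand_in(): hands the job in; it is judged then, once.
The state is a dict: "time_s": time; "qpos": joint angles; "joint_vel": joint speeds; "tau": joint torques, N m; "ee_pos": TCP position; "eef_rot": TCP orientation; "force": force on the tool from outside, world axes, zero at the start; "moment": the same for the moment, N m; "grip_width": finger opening in m; "grip_force": force on a finger pad.
Only numpy, scipy, OpenCV 4.12 (cv2) and the standard library are available. Lean on these libraries where they do the work, as an engineer would, in place of code of your own. Each camera call takes 0.05 s, during which the arm holds its last target. There are 200 camera calls.

## Task

Three fired clay jars stand open on the pottery table with their lids lying about. Put each round lid on the jar of its own size so that it sits level and fully home in the mouth; set the lids down gently rather than dropping them, and leave the jars standing where they are. The square lid belongs to a jar still in the kiln: leave it, the bowl, the wooden rib and the white pot alone.

Things in the scene. Friction and masses are not known exactly. Their poses are not given: they have to be found in the camera images.
- lid_small_mid (a point): small round lid, buff clay, right way up, 41 mm tall: a disc 74 mm across, 7 mm thick, with a round knob (22 across, 26 tall) on top and under it a round flange (42 across, 8 deep) on which it lies. Point: on its axis, half-way up, 20.5 mm below the knob's top; the disc's top is 5.5 mm and its underside (which comes to rest on the jar's rim) 12.5 mm below the point. z up
- lid_medium_mid (a point): medium round lid, buff clay, right way up, 41 mm tall: a disc 98 mm across, 7 mm thick, with a round knob (22 across, 26 tall) on top and under it a round flange (66 across, 8 deep) on which it lies. Point: on its axis, half-way up, 20.5 mm below the knob's top; the disc's top is 5.5 mm and its underside (which comes to rest on the jar's rim) 12.5 mm below the point. z up
- lid_large_mid (a point): large round lid, buff clay, right way up, 41 mm tall: a disc 122 mm across, 7 mm thick, with a round knob (22 across, 26 tall) on top and under it a round flange (90 across, 8 deep) on which it lies. Point: on its axis, half-way up, 20.5 mm below the knob's top; the disc's top is 5.5 mm and its underside (which comes to rest on the jar's rim) 12.5 mm below the point. z up
- jar_small_mouth (a point): the small jar: an open round jar of the same buff clay standing loose on the table, 68 mm across outside, 70 mm tall, wall 6 mm (mouth 56 mm across); the small lid's flange drops into it with 7 mm to spare all round. The point is the centre of the mouth, level with the rim; z points up
- jar_medium_mouth (a point): the medium jar: an open round jar of the same buff clay standing loose on the table, 92 mm across outside, 62 mm tall, wall 6 mm (mouth 80 mm across); the medium lid's flange drops into it with 7 mm to spare all round. The point is the centre of the mouth, level with the rim; z points up
- jar_large_mouth (a point): the large jar: an open round jar of the same buff clay standing loose on the table, 116 mm across outside, 54 mm tall, wall 6 mm (mouth 104 mm across); the large lid's flange drops into it with 7 mm to spare all round. The point is the centre of the mouth, level with the rim; z points up
- lid_square_mid (a point): the square lid, same clay, 92 mm square, same knob and thickness, which belongs to no jar here: point on its axis 20.5 mm above the table; x and y along its sides
- pinch_bowl: bystander: grey raw-clay bowl, 100 mm across, 50 mm tall, at the far side of the table; origin under its centre
- rib: bystander: wooden rib, a flat board 100 by 50 by 8 mm lying at the far side; origin under its centre
- glaze_pot: bystander: plain closed white pot, 70 mm across, 60 mm tall, at the far side; origin under its centre
There are look-alikes about, which are no part of the job. What is shaped like the part that bears jar_small_mouth but purple is not meant.

How it is judged:
At the end, for the whole second after the job is handed in: Each round lid is on the jar of its own size, centred within 11 mm, its underside on the rim (height within about 3.5 mm), lid and jar level within 4 degrees; each jar stands on the table within 30 mm of where it was; all at rest and released (horizontal distance between lid_small_mid and jar_small_mouth below 0.011 m and z of lid_small_mid in the frame of jar_small_mouth between 0.009 and 0.016 m and angle between each of lid_small_mid, jar_small_mouth, lid_medium_mid, jar_medium_mouth, lid_large_mid, jar_large_mouth's own z axis and vertical below 0.07 rad and height (world z) of jar_small_mouth below 0.076 m and distance of each of jar_small_mouth, jar_medium_mouth, jar_large_mouth from where it was at the start of the episode below 0.03 m and linear speed of each of lid_small, jar_small, lid_medium, jar_medium, lid_large, jar_large below 0.02 m/s and horizontal distance between lid_medium_mid and jar_medium_mouth below 0.011 m and z of lid_medium_mid in the frame of jar_medium_mouth between 0.009 and 0.016 m and height (world z) of jar_medium_mouth below 0.068 m and horizontal distance between lid_large_mid and jar_large_mouth below 0.011 m and z of lid_large_mid in the frame of jar_large_mouth between 0.009 and 0.016 m and height (world z) of jar_large_mouth below 0.06 m); the robot touches nothing.
It fails at once if the square lid, the bowl, the wooden rib or the white pot is moved by more than 20 mm (distance of any of lid_square_mid, pinch_bowl, rib, glaze_pot from where it was at the start of the episode above 0.02 m).
It fails at once if a jar is tipped by more than about 17 degrees, or lifted or shoved more than 40 mm (angle between any of jar_small_mouth, jar_medium_mouth, jar_large_mouth's own z axis and vertical above 0.3 rad or distance of any of jar_small_mouth, jar_medium_mouth, jar_large_mouth from where it was at the start of the episode above 0.04 m).
It fails at once if a round lid is dropped: it falls free of the fingers faster than 0.6 m/s (a drop of about 2 cm) ((contact force between lid_small and the fingers below 0.05 N and linear speed of lid_small above 0.6 m/s) or (contact force between lid_medium and the fingers below 0.05 N and linear speed of lid_medium above 0.6 m/s) or (contact force between lid_large and the fingers below 0.05 N and linear speed of lid_large above 0.6 m/s)).
It also fails if it takes over 90 s, if anything falls off the work surface, if the arm or the gripper's body presses on something with over 40 N, if the wrist force passes 120 N, or if a joint passes its speed limit or range.

## Working session

There is one attempt and no reset: what is moved stays moved. The work goes in short steps, Python scripts to look and compute and a tool call to move; the robot and the scene stay as the last step left them, time stands still between calls to the robot, and variables do not carry over. Pictures are saved under pics/ and viewed, at most 14 in all, crops included, and the job is handed in when it is done.

Besides the shell and the picture viewer there is one more tool, called after "Call:" as name([rows], argument=value, ...), one row to a line, values as JSON. servo_tool: Moves the arm, as the interface text tells. Its arguments: {"type":"object","properties":{"motion":{"type":"array","items":{"type":"array","items":{"type":"number"}}},"squeeze":{"type":"number"}},"required":["motion"]}

```bash
mkdir -p pics
cat > h.py <<'E'
from station import ctrl
import cv2, numpy as np
def snap(n,f):
    c=ctrl.camera(n); cv2.imwrite(f'pics/{f}.png',cv2.cvtColor(c['image'],cv2.COLOR_RGB2BGR)); return c
def world(c,u,v,z):
    T=np.array(c['camera_from_world']);R=T[:3,:3];o=-R.T@T[:3,3]
    d=R.T@np.array([(u-c['cx'])/c['fx'],-(v-c['cy'])/c['fy'],-1]); return o+d*(z-o[2])/d[2]
def proj(c,p):
    T=np.array(c['camera_from_world']);q=T[:3,:3]@np.array(p)+T[:3,3]
    return c['cx']+c['fx']*q[0]/-q[2], c['cy']+c['fy']*-q[1]/-q[2]
E
python3 - <<'E'
from h import *
for n in('top','scene'):
    c=snap(n,n+'0'); print({k:c[k] for k in c if k!='image'})
im=cv2.imread('pics/top0.png'); cv2.imwrite('pics/top0x.png',cv2.resize(im,(800,600),interpolation=cv2.INTER_CUBIC))
print(ctrl.get_obs())
E
```

```text
{'fx': 510.87840447343996, 'fy': 510.87840447343996, 'cx': 281.59607274550103, 'cy': 201.79385199671754, 'camera_from_world': array([[ 0.01830463, -0.99982191,  0.00459315, -0.00377201],
       [ 0.99388233,  0.01869594,  0.1088502 , -0.52515824],
       [-0.10891669,  0.00257259,  0.99404755, -1.53242623],
       [ 0.        ,  0.        ,  0.        ,  1.        ]])}
{'fx': 459.9564556433872, 'fy': 459.9564556433872, 'cx': 277.1490899516145, 'cy': 207.93379104618325, 'camera_from_world': array([[ 0.66178775,  0.74966522, -0.00624702, -0.32600784],
       [-0.47884347,  0.42909456,  0.76588954,  0.20332689],
       [ 0.57684131, -0.50386498,  0.64294182, -1.53153989],
       [ 0.        ,  0.        ,  0.        ,  1.        ]])}
{'time_s': 0.1, 'qpos': array([-1.18158922e+00,  3.00415598e-01,  1.52150954e+00, -3.56782837e-06,
        1.32072175e+00, -6.65807529e-02]), 'joint_vel': array([ 0.0004414 , -0.00227835, -0.00043614,  0.00026363, -0.00064332,
       -0.00157656]), 'tau': array([ 3.32320442e-04, -5.32647943e+01, -3.53284121e+01,  7.08558387e-02,
        2.34676333e-02, -6.13867860e-05]), 'ee_pos': array([ 0.24208923, -0.49382326,  0.40414693]), 'eef_rot': array([-3.14054052e+00, -6.66918858e-05,  4.55788708e-01]), 'force': array([-0.146395  , -0.0226227 , -0.02422908]), 'moment': array([-0.02920415,  0.06358108,  0.01818078]), 'grip_force': 0.0, 'grip_width': 0.0941088623582445}
```

View pics/top0x.png

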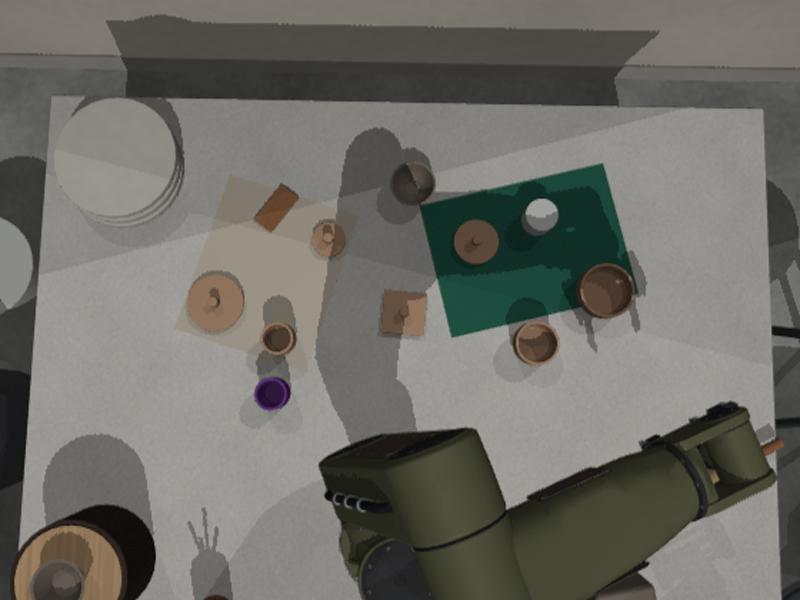

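View pics/scene0.png

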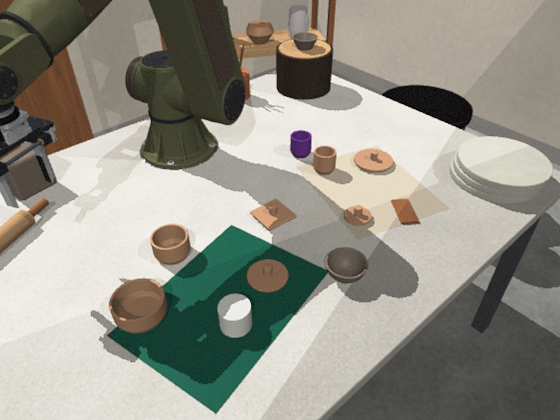

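The top view (800-wide enlargement) shows these candidates:
- **Round lids:** small (328,238), medium (476,242) and large (215,302). The square lid is at (403,313).
- **Jars:** small buff (278,338), with the purple look-alike at (272,393) rejected. Medium is at (537,342) and large at (606,291).

To check the choice, I'll overlay model circles on crops.

```bash
cat > ov.py <<'E'
from h import *
# name: (u,v of the circle centre in 560-wide top image, z, diameter)
def mosaic(c,items,f,half=30,s=4):
    im=cv2.cvtColor(c['image'],cv2.COLOR_RGB2BGR); out=[]
    for n,(x,y,z,d) in items.items():
        u,v=proj(c,(x,y,z)); u0,v0=int(u)-half,int(v)-half
        M=np.float32([[s,0,-s*u0+s/2],[0,s,-s*v0+s/2]])
        k=cv2.warpAffine(im,M,(2*half*s,2*half*s),flags=cv2.INTER_CUBIC)
        k=cv2.convertScaleAbs(k,alpha=1.5)
        rings=[(z,d)]+([(.041,.022)] if 'lid' in n else [(z,d-.012)])
        for zz,dd in rings:
            P=[proj(c,(x+dd/2*np.cos(a),y+dd/2*np.sin(a),zz)) for a in np.linspace(0,6.283,60)]
            P=np.int32([( (p[0]-u0)*s+s/2,(p[1]-v0)*s+s/2) for p in P]); cv2.polylines(k,[P],True,(0,255,0),1)
        cv2.putText(k,n,(5,15),0,.5,(0,0,255),1); out.append(k)
    cv2.imwrite(f'pics/{f}.png',np.vstack([np.hstack(out[:3]),np.hstack(out[3:])]))
E
python3 - <<'E'
from ov import *
c=ctrl.camera('top'); k=.7
px={'lid_s':(328,239,.015,.074),'lid_m':(476,242,.015,.098),'lid_l':(215,302,.015,.122),
'jar_s':(278,338,.070,.068),'jar_m':(537,342,.062,.092),'jar_l':(606,291,.054,.116)}
it={}
for n,(u,v,z,d) in px.items():
    w=world(c,u*k,v*k,z); it[n]=(w[0],w[1],z,d); print(n,w.round(4),np.hypot(w[0],w[1]).round(3))
mosaic(c,it,'m1')
E
```

```text
lid_s [0.6313 0.1693 0.015 ] 0.654
lid_m [ 0.6308 -0.1524  0.015 ] 0.649
lid_l [0.4894 0.4081 0.015 ] 0.637
jar_s [0.4125 0.2608 0.07  ] 0.488
jar_m [ 0.4145 -0.2759  0.062 ] 0.498
jar_l [ 0.5247 -0.423   0.054 ] 0.674
```

View pics/m1.png

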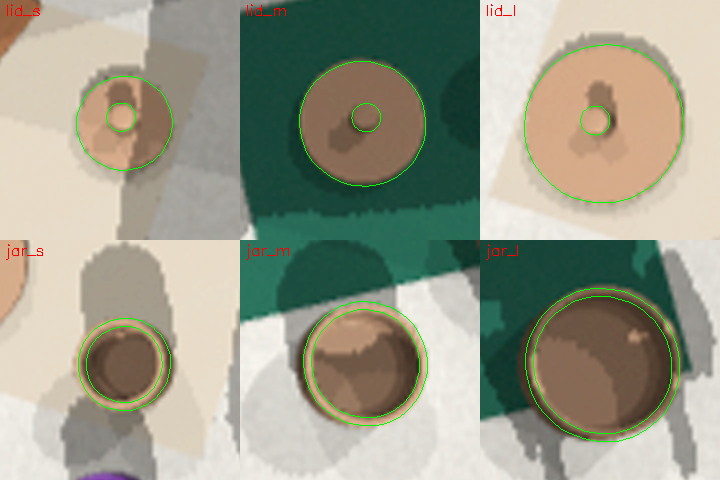

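The rings fit all six parts: 1 px is about 2.7 mm and the fit is within about 1 px. Sizes and identities agree. I'll take the medium lid first and approach above it.

Call:
servo_tool([
  [0.4,19.4,17.0,0,0],
  [0.4,19.4,17.0,0,0],
  [0.4,19.4,17.0,0,0],
  [0.4,19.4,17.0,0,0],
  [0.4,38.9,34.1,0,0],
  [0.4,38.9,34.1,0,0],
  [0.4,38.9,34.1,0,0],
  [0.4,38.9,34.1,0,0],
  [0.4,38.9,34.1,0,0],
  [0.4,38.9,34.1,-6,0],
  [0.4,38.9,34.1,-12,0],
  [0.4,38.9,34.1,-13,0],
  [0.4,38.9,34.1,-13,0],
  [0.4,38.9,34.1,-13,0],
], squeeze=20)

```text
time_s: 1.9
ee_pos: [0.6315, -0.1532, 0.2776]
eef_rot: [3.139, -0.003, 0.456]
force: [-0.0, -0.1, 0.3]
grip_width: 0.0566
grip_force: 0.0
```

Call:
servo_tool([
  [0.4,0,0,-2,0],
  [0.4,0,0,-4,0],
  [0.4,0,0,-5,0],
  [0.4,0,0,-5.7,0],
  [0.4,0,0,-5.7,0],
  [0.4,0,0,-5.7,0],
])

```text
time_s: 2.65
ee_pos: [0.6312, -0.1529, 0.2182]
eef_rot: [3.141, -0.001, 0.456]
force: [1.0, 0.0, 0.5]
grip_width: 0.0567
grip_force: 0.0
```

Run:
```python
from h import *
c=snap('scene','s1'); im=cv2.imread('pics/s1.png')
u,v=map(int,proj(c,(.631,-.152,.06))); cv2.imwrite('pics/s1c.png',cv2.resize(im[v-60:v+60,u-80:u+80],None,fx=5,fy=5,interpolation=cv2.INTER_CUBIC))
```

```text
(no output)
```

View pics/s1c.png

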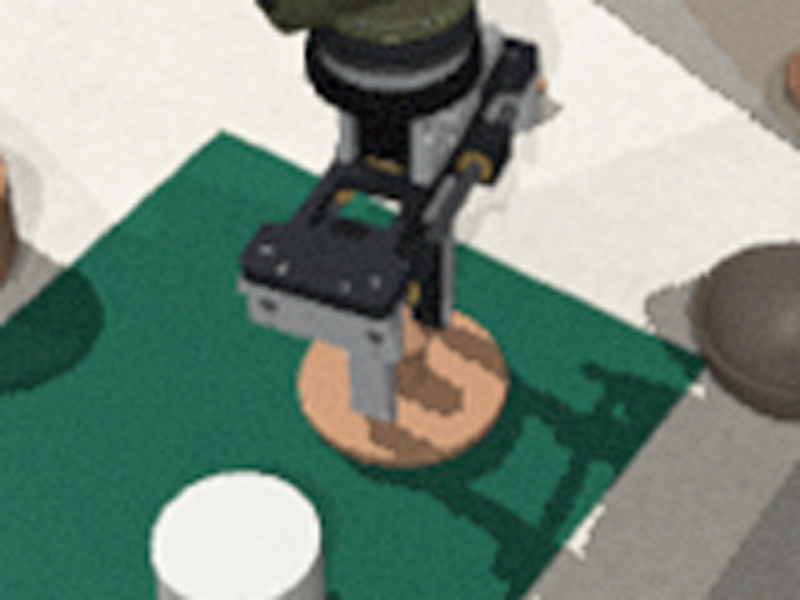

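The crop shows the fingers straddling the knob (about (415,340) in the crop), clear of the white pot. Next I close and lift.

Call:
servo_tool([
  [0.7,0,0,0,0],
  [0.9,0,0,0,0],
  [1,0,0,0,0],
  [1,0,0,0,0],
  [1,0,0,0,0],
  [1,0,0,0,0],
  [1,0,0,1,0],
  [1,0,0,3,0],
  [1,0,0,6,0],
  [1,0,0,9,0],
  [1,0,0,12,0],
  [1,0,0,12,0],
  [1,0,0,12,0],
], squeeze=25)

```text
time_s: 4.32
ee_pos: [0.6309, -0.1528, 0.3368]
eef_rot: [-3.141, 0.001, 0.456]
force: [-0.0, 0.4, -2.0]
grip_width: 0.0218
grip_force: 25.0
```

Call:
servo_tool([
  [1,-4,-2.3,0,0],
  [1,-8,-4.6,0,0],
  [1,-12,-6.8,0,0],
  [1,-16,-9.1,0,0],
  [1,-20,-11.4,0,0],
  [1,-21.6,-12.3,0,0],
  [1,-21.6,-12.3,0,0],
  [1,-21.6,-12.3,-2,0],
  [1,-21.6,-12.3,-4,0],
  [1,-21.6,-12.3,-4.6,0],
  [1,-21.6,-12.3,-4.6,0],
  [1,-21.6,-12.3,-4.6,0],
])

```text
time_s: 5.82
ee_pos: [0.4155, -0.2758, 0.2923]
eef_rot: [3.141, -0.0, 0.456]
force: [-0.1, -0.7, -2.7]
grip_width: 0.0212
grip_force: 25.0
```

Run:
```python
from ov import *
# lid disc top at ee_z-0.203; jar rim .062 : overlay both in both cameras
o=ctrl.get_obs(); e=o['ee_pos']; print(e,o['grip_width'],o['force'])
out=[]
for n in('scene','top'):
    c=ctrl.camera(n); im=cv2.cvtColor(c['image'],cv2.COLOR_RGB2BGR); s=5
    u,v=proj(c,(.4145,-.2759,.06)); u0,v0=int(u)-40,int(v)-50
    k=cv2.warpAffine(im,np.float32([[s,0,-s*u0+2],[0,s,-s*v0+2]]),(400,500),flags=cv2.INTER_CUBIC); k=cv2.convertScaleAbs(k,alpha=1.3)
    for x,y,z,d,col in((.4145,-.2759,.062,.092,(0,255,0)),(e[0],e[1],e[2]-.203,.098,(0,0,255))):
        P=np.int32([[(p[0]-u0)*s+2,(p[1]-v0)*s+2] for p in (proj(c,(x+d/2*np.cos(a),y+d/2*np.sin(a),z)) for a in np.linspace(0,6.283,60))])
        cv2.polylines(k,[P],True,col,1)
    out.append(k)
cv2.imwrite('pics/m2.png',np.hstack(out))
```

```text
[ 0.41546595 -0.27578493  0.29228164] 0.02120065793212801 [-0.05948073 -0.67812575 -2.6991626 ]
```

View pics/m2.png

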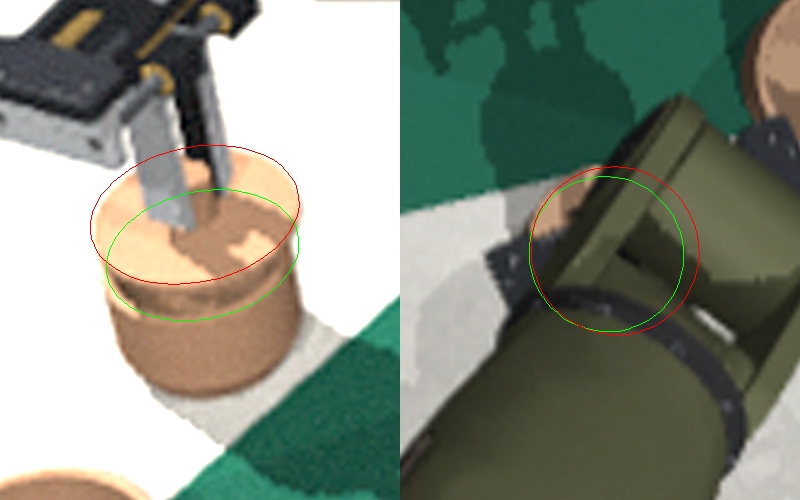

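Lid and jar overlays agree within about 1 px in the scene view, with the lid level over the jar. Lowering gently.

Call:
servo_tool([
  [1,0,0,-0.5,0],
  [1,0,0,-1,0],
  [1,0,0,-1.5,0],
  [1,0,0,-1.7,0],
  [1,0,0,-1.9,0],
  [1,0,0,-2.0,0],
  [1,0,0,-2.0,0],
  [1,0,0,-2.0,0],
])

```text
time_s: 6.92
ee_pos: [0.4151, -0.2758, 0.2717]
eef_rot: [3.141, -0.0, 0.456]
force: [-0.5, 0.1, -0.5]
grip_width: 0.0212
grip_force: 25.0
```

Call:
servo_tool([
  [1,0,0,-0.1,0],
  [1,0,0,-0.1,0],
  [1,0,0,-0.1,0],
  [0.7,0,0,0,0],
  [0.6,0,0,0,0],
  [0.5,0,0,0,0],
  [0.4,0,0,0,0],
  [0.4,0,0,0,0],
  [0.4,0,0,1,0],
  [0.4,0,0,3,0],
  [0.4,0,0,6,0],
  [0.4,0,0,10,0],
  [0.4,0,0,12,0],
  [0.4,0,0,12,0],
])

```text
time_s: 8.68
ee_pos: [0.415, -0.2758, 0.3933]
eef_rot: [3.139, -0.001, 0.456]
force: [-0.5, 0.2, -0.1]
grip_width: 0.0565
grip_force: 0.0
```

Call:
servo_tool([
  [0.4,2.2,4.5,0,0],
  [0.4,4.4,9,0,0],
  [0.4,6.6,13.5,0,0],
  [0.4,8.8,18,0,0],
  [0.4,11,22.5,0,0],
  [0.4,13.2,27,0,0],
  [0.4,15.4,31.5,0,0],
  [0.4,17.6,36,0,0],
  [0.4,19.8,40.5,0,0],
  [0.4,21.6,44.5,0,0],
  [0.4,21.6,44.5,-4,0],
  [0.4,21.6,44.5,-8,0],
  [0.4,21.6,44.5,-12,0],
  [0.4,21.6,44.5,-12,0],
  [0.4,21.6,44.5,-12,0],
  [0.4,21.6,44.5,-12,0],
])

```text
time_s: 10.68
ee_pos: [0.6313, 0.1692, 0.2736]
eef_rot: [3.141, -0.003, 0.456]
force: [-0.2, -0.6, 0.6]
grip_width: 0.0563
grip_force: 0.0
```

```bash
cat > v.py <<'E'
from h import *
def two(f,*views): # (cam,x,y,z,[rings x,y,z,d])
    out=[]; s=5
    for n,x,y,z,rings in views:
        c=ctrl.camera(n); im=cv2.cvtColor(c['image'],cv2.COLOR_RGB2BGR)
        u,v=proj(c,(x,y,z)); u0,v0=int(u)-40,int(v)-50
        k=cv2.warpAffine(im,np.float32([[s,0,-s*u0+2],[0,s,-s*v0+2]]),(400,500),flags=cv2.INTER_CUBIC)
        for X,Y,Z,d in rings:
            P=np.int32([[(p[0]-u0)*s+2,(p[1]-v0)*s+2] for p in (proj(c,(X+d/2*np.cos(a),Y+d/2*np.sin(a),Z)) for a in np.linspace(0,6.283,60))])
            cv2.polylines(k,[P],True,(0,255,0),1)
        out.append(k)
    cv2.imwrite(f'pics/{f}.png',np.hstack(out))
E
python3 - <<'E'
from v import *
print(ctrl.get_obs()['ee_pos'])
two('m3',('top',.4145,-.2759,.06,[(.4145,-.2759,.069,.098),(.4145,-.2759,.095,.022)]),('scene',.631,.169,.05,[(.6313,.1693,.015,.074)]))
E
```

```text
[0.63134736 0.16919372 0.27356825]
```

View pics/m3.png

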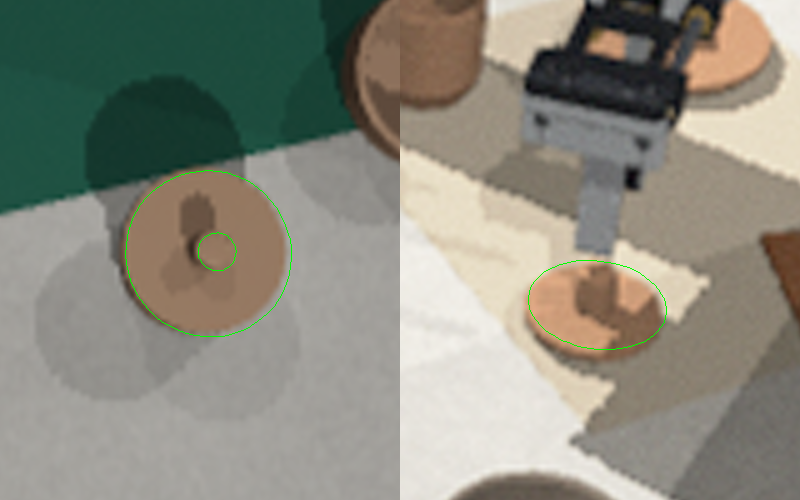

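Medium lid is home: its disc lies on the predicted ring, within about 1 px. The small lid lies under the gripper. Grasp it.

Call:
servo_tool([
  [0.4,0,0,-2,0],
  [0.4,0,0,-4,0],
  [0.4,0,0,-5,0],
  [0.4,0,0,-5.5,0],
  [0.4,0,0,-5.5,0],
  [0.4,0,0,-5.5,0],
  [0.7,0,0,-5.5,0],
  [0.9,0,0,-5.5,0],
  [1,0,0,-5.5,0],
  [1,0,0,-5.5,0],
  [1,0,0,-5.5,0],
  [1,0,0,-5.5,0],
])

```text
time_s: 12.28
ee_pos: [0.6311, 0.1691, 0.2167]
eef_rot: [3.142, -0.0, 0.456]
force: [0.4, -0.5, 1.0]
grip_width: 0.0216
grip_force: 25.0
```

Call:
servo_tool([
  [1,0,0,1,0],
  [1,0,0,3,0],
  [1,0,0,6,0],
  [1,0,0,10,0],
  [1,0,0,14,0],
  [1,0,0,14,0],
  [1,0,0,14,0],
])

```text
time_s: 13.15
ee_pos: [0.6308, 0.1691, 0.3566]
eef_rot: [-3.141, 0.0, 0.456]
force: [-0.2, 0.1, -1.1]
grip_width: 0.0217
grip_force: 25.0
```

Call:
servo_tool([
  [1,-4,1.7,0,0],
  [1,-8,3.4,0,0],
  [1,-12,5.1,0,0],
  [1,-16,6.8,0,0],
  [1,-20,8.4,0,0],
  [1,-21.8,9.2,0,0],
  [1,-21.8,9.2,0,0],
  [1,-21.8,9.2,-2.5,0],
  [1,-21.8,9.2,-5,0],
  [1,-21.8,9.2,-5.6,0],
  [1,-21.8,9.2,-5.6,0],
  [1,-21.8,9.2,-5.6,0],
])

```text
time_s: 14.65
ee_pos: [0.4135, 0.2611, 0.3015]
eef_rot: [-3.142, -0.001, 0.456]
force: [0.6, 0.4, -0.7]
grip_width: 0.0216
grip_force: 25.0
```

Run:
```python
from v import *
e=ctrl.get_obs()['ee_pos'];print(e)
two('m4',('scene',.4125,.2608,.07,[(.4125,.2608,.070,.068),(e[0],e[1],e[2]-.2017,.074)]),('top',.6313,.1693,.05,[(.6313,.1693,.015,.074)]))
```

```text
[0.41352038 0.26114209 0.30147627]
```

View pics/m4.png

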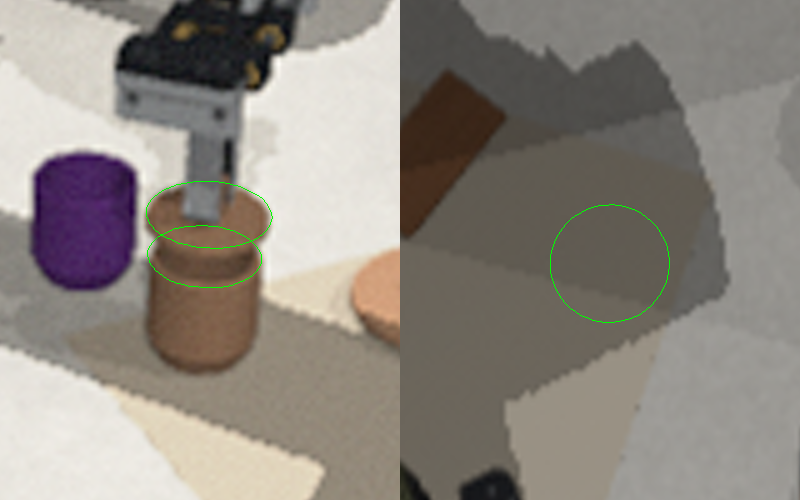

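Lid sits about 1 px from its ring, and the jar fits its ring. Lowering.

Call:
servo_tool([
  [1,0,0,-0.6,0],
  [1,0,0,-1.2,0],
  [1,0,0,-1.7,0],
  [1,0,0,-2.0,0],
  [1,0,0,-2.2,0],
  [1,0,0,-2.3,0],
  [1,0,0,-2.3,0],
  [1,0,0,-2.3,0],
])

```text
time_s: 15.75
ee_pos: [0.4132, 0.2612, 0.2787]
eef_rot: [-3.142, -0.001, 0.456]
force: [-4.4, -2.0, 11.1]
grip_width: 0.0215
grip_force: 25.0
```

Call:
servo_tool([
  [1,0,0,0.1,0],
  [1,0,0,0.1,0],
  [0.7,0,0,0.1,0],
  [0.6,0,0,0.1,0],
  [0.5,0,0,0.1,0],
  [0.4,0,0,0.1,0],
  [0.4,0,0,0.1,0],
  [0.4,0,0,1,0],
  [0.4,0,0,3,0],
  [0.4,0,0,6,0],
  [0.4,0,0,6,0],
  [0.4,0,0,6,0],
])

```text
time_s: 17.25
ee_pos: [0.4129, 0.2611, 0.3373]
eef_rot: [3.142, 0.0, 0.456]
force: [-0.0, 0.6, -0.6]
grip_width: 0.0564
grip_force: 0.0
```

Call:
servo_tool([
  [0.4,2,4,0,0],
  [0.4,4,8,0,0],
  [0.4,6,12,0,0],
  [0.4,7.7,14.7,0,0],
  [0.4,7.7,14.7,0,0],
  [0.4,7.7,14.7,-3,0],
  [0.4,7.7,14.7,-6,0],
  [0.4,7.7,14.7,-6,0],
  [0.4,7.7,14.7,-6,0],
])

```text
time_s: 18.38
ee_pos: [0.4902, 0.4079, 0.2788]
eef_rot: [-3.141, -0.001, 0.456]
force: [-0.7, 0.1, 0.2]
grip_width: 0.0561
grip_force: 0.0
```

Run:
```python
from v import *
e=ctrl.get_obs()['ee_pos'];print(e)
two('m5',('scene',.4125,.2608,.07,[(.4125,.2608,.077,.074)]),('scene',.489,.408,.05,[(.4894,.4081,.015,.122)]))
```

```text
[0.49016747 0.40791566 0.27881213]
```

View pics/m5.png

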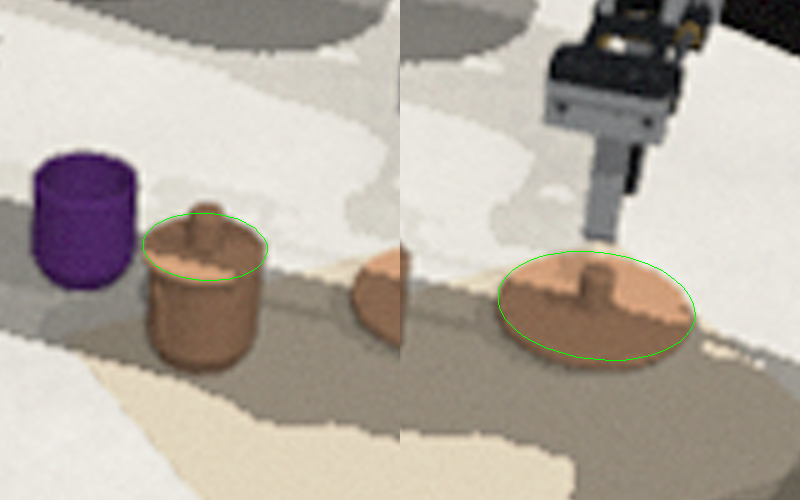

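Small lid is home and level on its ring. The large lid fits its ring under the gripper, so I grasp it.

Call:
servo_tool([
  [0.4,0,0,-2,0],
  [0.4,0,0,-4,0],
  [0.4,0,0,-5.2,0],
  [0.4,0,0,-5.9,0],
  [0.4,0,0,-5.9,0],
  [0.4,0,0,-5.9,0],
  [0.7,0,0,-5.9,0],
  [0.9,0,0,-5.9,0],
  [1,0,0,-5.9,0],
  [1,0,0,-5.9,0],
  [1,0,0,-5.9,0],
  [1,0,0,-5.9,0],
], squeeze=30)

```text
time_s: 19.98
ee_pos: [0.4901, 0.4081, 0.2187]
eef_rot: [3.142, -0.0, 0.456]
force: [-0.5, -1.2, 1.1]
grip_width: 0.0218
grip_force: 30.0
```

Call:
servo_tool([
  [1,0,0,1,0],
  [1,0,0,3,0],
  [1,0,0,6,0],
  [1,0,0,9,0],
  [1,0,0,13,0],
  [1,0,0,17,0],
  [1,0,0,17,0],
  [1,0,0,17,0],
])

```text
time_s: 20.98
ee_pos: [0.4899, 0.408, 0.3881]
eef_rot: [3.141, 0.001, 0.456]
force: [-0.3, 0.2, -2.7]
grip_width: 0.0211
grip_force: 30.0
```

Call:
servo_tool([
  [1,0.1,-2,0,0],
  [1,0.2,-6,0,0],
  [1,0.4,-11,0,0],
  [1,0.7,-16,0,0],
  [1,0.9,-21,0,0],
  [1,1.1,-26,0,0],
  [1,1.3,-31,0,0],
  [1,1.5,-36,0,0],
  [1,1.7,-41,0,0],
  [1,1.9,-46,0,0],
  [1,2.1,-51,0,0],
  [1,2.3,-56,0,0],
  [1,2.6,-61,0,0],
  [1,2.8,-66,0,0],
  [1,3.0,-71,0,0],
  [1,3.2,-76,0,0],
  [1,3.4,-80,0,0],
  [1,3.5,-83.1,0,0],
  [1,3.5,-83.1,0,0],
  [1,3.5,-83.1,0,0],
])

```text
time_s: 23.48
ee_pos: [0.5252, -0.4224, 0.3874]
eef_rot: [-3.14, 0.001, 0.456]
force: [-0.6, 0.4, -3.0]
grip_width: 0.0216
grip_force: 30.0
```

Call:
servo_tool([
  [1,0,0,-3,0],
  [1,0,0,-6,0],
  [1,0,0,-8.5,0],
  [1,0,0,-10,0],
  [1,0,0,-10,0],
  [1,0,0,-10,0],
])

```text
time_s: 24.22
ee_pos: [0.5253, -0.4228, 0.2899]
eef_rot: [3.14, -0.001, 0.456]
force: [-1.0, -0.5, -3.1]
grip_width: 0.021
grip_force: 30.0
```

Run:
```python
from v import *
e=ctrl.get_obs()['ee_pos'];print(e)
two('m6',('scene',.5247,-.423,.07,[(.5247,-.423,.054,.116),(e[0],e[1],e[2]-.2037,.122)]),('top',.4125,.2608,.05,[(.4125,.2608,.077,.074)]))
```

```text
[ 0.52530288 -0.4227633   0.2898842 ]
```

View pics/m6.png

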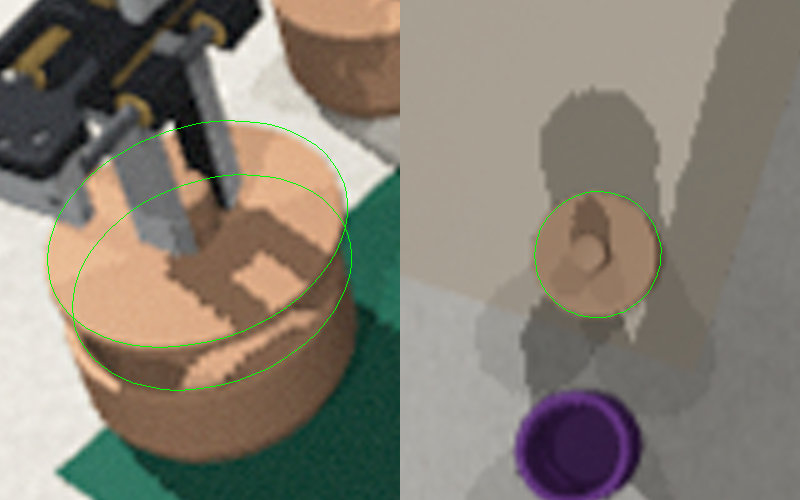

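The large jar and lid fit their rings within about 1–2 px, and the small lid is centred in the top view. Lowering.

Call:
servo_tool([
  [1,0,0,-0.6,0],
  [1,0,0,-1.2,0],
  [1,0,0,-1.7,0],
  [1,0,0,-2.0,0],
  [1,0,0,-2.2,0],
  [1,0,0,-2.4,0],
  [1,0,0,-2.4,0],
  [1,0,0,-2.4,0],
])

```text
time_s: 25.32
ee_pos: [0.5251, -0.4229, 0.2647]
eef_rot: [3.141, -0.0, 0.456]
force: [1.1, 0.5, -2.1]
grip_width: 0.0211
grip_force: 30.0
```

Call:
servo_tool([
  [1,0,0,-0.1,0],
  [1,0,0,-0.1,0],
  [1,0,0,-0.1,0],
])

```text
time_s: 25.7
ee_pos: [0.5251, -0.4228, 0.2647]
eef_rot: [3.141, -0.0, 0.456]
force: [-3.5, 4.2, 7.2]
grip_width: 0.0209
grip_force: 30.0
```

Contact at the expected height. Release and move clear.

Call:
servo_tool([
  [0.7,0,0,0,0],
  [0.6,0,0,0,0],
  [0.5,0,0,0,0],
  [0.4,0,0,0,0],
  [0.4,0,0,0,0],
  [0.4,0,0,1,0],
  [0.4,0,0,3,0],
  [0.4,0,0,7,0],
  [0.4,0,0,12,0],
  [0.4,-3,6,15,0],
  [0.4,-6,12,15,0],
  [0.4,-9,18,15,0],
  [0.4,-10,24,15,0],
  [0.4,-10,30,15,0],
  [0.4,-10,36,15,0],
  [0.4,-10,42,15,0],
  [0.4,-10,42,15,0],
  [0.4,-10,42,15,0],
])

```text
time_s: 27.95
ee_pos: [0.425, -0.0028, 0.4146]
eef_rot: [3.141, -0.001, 0.457]
force: [0.0, -0.3, -0.4]
grip_width: 0.0566
grip_force: 0.0
```

Run:
```python
from ov import *
c=ctrl.camera('top')
it={'jar_s lid':(.4125,.2608,.077,.074),'jar_m lid':(.4145,-.2759,.069,.098),'jar_l lid':(.5247,-.423,.061,.122)}
im=[]
mosaic(c,{**it,**{k+' 2':v for k,v in it.items()}},'a')
a=cv2.imread('pics/a.png')[:240]
mosaic(ctrl.camera('scene'),{**it,**{k+' 2':v for k,v in it.items()}},'b')
cv2.imwrite('pics/m7.png',np.vstack([a,cv2.imread('pics/b.png')[:240]]))
```

```text
(no output)
```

View pics/m7.png

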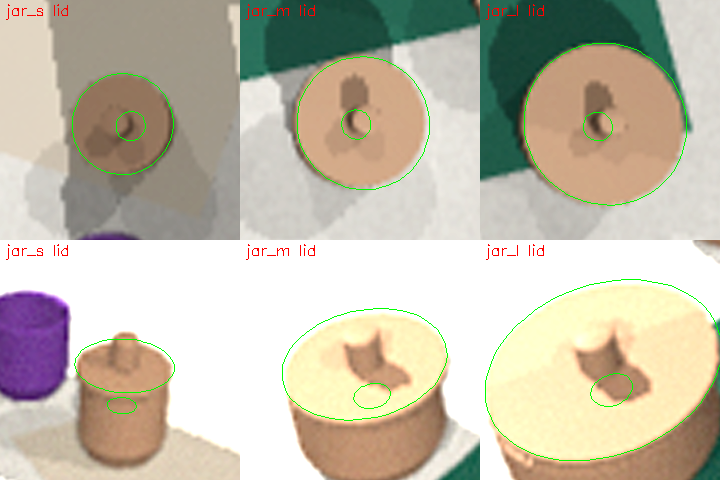

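All three lids lie level on their predicted rings in both views. The knob rings were drawn at the on-table height, so they don't apply here. Handing in.

```bash
python3 -c "
from station import ctrl
print(ctrl.hand_in())"
```

```text
the job is handed in; nothing more can be done
None
```

All three round lids sit level and fully home on their own jars in the final camera views, nothing else was touched, and I handed the job in at about 28 s; no verdict came back.

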